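# Fetch the orange carton from the dial carousel and add it to its pile

### The job

In the pharmacy store, turn the grey slotted cover of the carousel until its opening is lined up squarely with the compartment marked orange, then take the orange carton out through the opening. Set it down (do not drop it) squarely on top of the pile of two orange cartons, edges flush and long sides along long sides, and let go. Leave the cover lined up with the orange compartment, and do not shift the pile, the other cartons or the bottles.

Things in the scene. Friction and masses are not known exactly. Their poses are not given: they have to be found in the camera images.
- carousel: fixed round white carousel, turned any way: foot 374 mm across, 10 mm thick; drum 300 mm across. Origin: centre of underside, on the cover's axis; x points to the orange compartment, z up. Five 72 degree wedge compartments, floors at 12 mm, walls to 46 mm; tabs and floors coloured (counter-clockwise orange, blue, green, yellow, red); tabs 155 to 183 mm from the axis, tops at 30 mm
- orange_bay (a point): middle of the floor of the orange compartment, 90 mm from the carousel's axis, 12 mm above the table
- cover (a joint): angle of the cover about the vertical axis, rad, growing counter-clockwise seen from above; it turns without stops or detents and stays where it is left (friction about 0.12 N m, 1 to 1.5 N at the fin); 0 (or any whole turn) is the opening squarely over the orange compartment
- cover_opening (a point): middle of the cover's opening, on the cover's top face, 90 mm from the axis; x points outward. The cover is a grey disc 306 mm across, 6 mm thick, top 53 mm above the table, with one pie-shaped opening 66 degrees wide (white edges, open at the rim) outside a hub of 33 mm radius; a steel cap 44 mm across stands 8 mm proud on the hub
- cover_fin (a point): middle of the black upright fin on the cover, opposite the opening, 110 mm from the axis: 60 mm long along the radius, 12 mm thick, its top 98 mm above the table (45 mm above the cover). Push its flat side with closed fingers, round the axis, to turn the cover either way
- orange_box_center (a point): the orange carton with a red band, in the orange compartment: flat rigid carton 90 x 40 x 26 mm (its own x, y, z), about 90 g; this point is its centre. It lies flat on the compartment floor, long x axis along the radius within 0.1 rad, top 38 mm above the table (9 mm under the cover); at its middle 35 mm or more is free beside each long side
- pile_low_center (a point): lower carton of the pile of two orange cartons, lying flat on the table: flat rigid carton 90 x 40 x 26 mm (its own x, y, z), about 90 g; this point is its centre
- pile_top_center (a point): upper carton of the orange pile, lying on the lower one, its top 52 mm above the table: flat rigid carton 90 x 40 x 26 mm (its own x, y, z), about 90 g; this point is its centre
- white_low_center (a point): lower carton of a like pile of two white cartons: flat rigid carton 90 x 40 x 26 mm (its own x, y, z), about 90 g; this point is its centre
- white_top_center (a point): upper carton of the white pile: flat rigid carton 90 x 40 x 26 mm (its own x, y, z), about 90 g; this point is its centre
- blue_box_center (a point): blue carton under the cover in the blue compartment: flat rigid carton 90 x 40 x 26 mm (its own x, y, z), about 90 g; this point is its centre
- green_box_center (a point): green carton under the cover in the green compartment: flat rigid carton 90 x 40 x 26 mm (its own x, y, z), about 90 g; this point is its centre
- yellow_box_center (a point): yellow carton under the cover in the yellow compartment: flat rigid carton 90 x 40 x 26 mm (its own x, y, z), about 90 g; this point is its centre
- spray0: brown spray bottle with white nozzle, 43 mm across, 118 mm high, standing behind the piles; origin: centre of its underside
- spray1: brown spray bottle with white nozzle, 43 mm across, 118 mm high, standing behind the piles; origin: centre of its underside
- spray2: brown spray bottle with white nozzle, 43 mm across, 118 mm high, standing behind the piles; origin: centre of its underside
- dropper: small blue bottle with an orange cap, 36 mm across, 75 mm high; origin: centre of its underside
- orange_box: the same orange carton; origin: centre of its underside
There are look-alikes about, which are no part of the job. What is shaped like the part that bears pile_low_center but purple is not meant. Leave any turquoise look-alike of the part that bears pile_top_center alone.

How it is judged:
On the way, in this order (a step that is already met when the one before it is completed fails the run):
1. the cover's opening is lined up with the orange compartment (middles within 12 mm), with the orange carton still in it (horizontal distance between cover_opening and orange_bay below 0.012 m and horizontal distance between orange_box_center and orange_bay below 0.03 m), for 0.2 s.
2. the orange carton is lifted out clear of the carousel (z of orange_box_center in the frame of carousel above 0.085 m), for 0.05 s.
3. the carton is lowered onto the orange pile while still held (less than 8 mm above it, within 20 mm of square) (z of orange_box_center in the frame of pile_top_center between 0.018 and 0.034 m and horizontal distance between orange_box_center and pile_top_center below 0.02 m and contact force between the fingers and orange_box above 0.3 N), for 0.04 s.
At the end, for the whole second after the job is handed in: Orange carton at rest, flat on the upper orange pile carton: centres within 10 mm, long sides within 7 degrees; the two pile cartons still stacked within 10 mm. Cover at rest, middle of its opening within 12 mm of the middle of the orange compartment (horizontal distance between cover_opening and orange_bay below 0.012 m and z of orange_box_center in the frame of pile_top_center between 0.02 and 0.032 m and horizontal distance between orange_box_center and pile_top_center below 0.01 m and angle between the x axis of orange_box_center and the x axis of pile_top_center, either way round below 0.12 rad and angle between orange_box_center's own z axis and vertical below 0.08 rad and horizontal distance between pile_top_center and pile_low_center below 0.01 m and z of pile_top_center in the frame of pile_low_center above 0.02 m and linear speed of orange_box below 0.02 m/s and velocity of joint cover between -0.05 and 0.05 rad/s); the robot touches nothing.
It fails at once if the orange pile is shifted by more than 20 mm (distance of any of pile_top_center, pile_low_center from where it was at the start of the episode above 0.02 m).
It fails at once if another carton is moved by more than 30 mm (distance of any of blue_box_center, green_box_center, yellow_box_center, white_low_center, white_top_center from where it was at the start of the episode above 0.03 m).
It fails at once if a bottle is moved by more than 30 mm or knocked over (distance of any of spray0, spray1, spray2, dropper from where it was at the start of the episode above 0.03 m or angle between any of spray0, spray1, spray2, dropper's own z axis and vertical above 0.5 rad).
It also fails if it takes over 72 s, if anything falls off the work surface, if the arm or the gripper's body presses on something with over 40 N, if the wrist force passes 120 N, or if a joint passes its speed limit or range.

### The arm

A 6-joint arm with a two-finger parallel gripper is mounted at the origin on the work surface. World frame = base frame: x ahead of the robot, y to its left, z up, the work surface at z = 0. Lengths are in m, angles in rad, forces in N, time in s.
With the tool pointing down it reaches from about 0.275 to 0.825 m from the base axis. Payload 5.2 kg.
Tool frame: the origin (TCP) lies midway between the tips of the shut fingers; the grasp point (between the pads) lies 19 mm behind it (manip.grasp_offset is the distance from the TCP to the grasp point, in m); z points along the fingers, y is the direction in which the jaws open and shut (so a half turn about z gives the same grasp; the last joint's range is limited). The gripper opens to 93 mm and grips with 3 to 60 N. Pads are 15 mm wide; open, the fingers measure 128 mm over their backs; the gripper's body (75 mm by 188 mm) begins 65 mm behind the grasp point.
Start: joints at [-1.537, 0.259, 1.535, -0, 1.348, -0.203], TCP at [0.129, -0.535, 0.219] pointing down, gripper open.
Joint ranges: [-3.14, 3.14], [-0.91, 2.08], [0.19, 2.58], [-1.22, 4.36], [0.22, 2.71], [-3.12, 3.12]. Speed limits (rad/s): [2.57, 2.57, 3.14, 3.14, 3.14, 3.14].

### API

Orientations are given as a 3x3 rotation matrix whose columns are the frame's x, y, z axes.
In Python, from plant import manip gives the robot as it stands.
- The arm moves only by the tool apply_moves, never from a script. Its argument "steps" is a list of rows, each a list of 5 numbers: the shift along the tool's x, y, z in m, then the turn about the tool's z in rad, then the gripper command: -1 is shut, 1 is fully open, values between are in proportion. A call has 1 to 20 rows; each row shifts and turns the commanded pose from where the row before left it, along the tool's axes as they then stand; what a row does not reach is not made up. A row lasts 1/12 s, in which the tool goes at most 41.7 mm and 7.16 degrees, less where a joint would pass 70% of its speed; a pose out of reach is approached as far as the arm can. A call is refused whole if a number of a shift passes 0.0417 or a number of a turn 0.125, either way. A call with a gripper value outside its range is refused whole. The fingers move at their own pace and stop on an object; "newtons" is the grip in N (left out, the last holds). Time passes only in rows, so rows that do not move let the fingers close. It gives the time, the measured TCP pose, the force and the opening at its end, in the units of the state.
- manip.sense(): the state, without advancing time (a new reading comes with each control period).
- manip.grab_frame(name): name is "scene" or "top" or "wrist"; returns (picture, depth): 400x640x3 uint8, red, green, blue; 400x640 float32, m along the optical axis (not along the pixel's ray), 0 where there is no reading.
- manip.camera_info(name): a dict with "mtx" (3x3 intrinsics, pixels), "camera_from_world" (4x4, takes a point from world to camera coordinates). Camera axes: x right, y up, looking along -z (the intrinsics and any distortion apply to the point x, -y, -z); pixel columns grow to the right and rows downward; lengths in m; the calibration is good to about 2 mm. The wrist camera is an equidistant fisheye: a pixel r from the principal point sees the ray r / f radians off the axis. A picture is of the moment at which its call begins: read the wrist's pose just before it. camera_info takes no time and is no camera call; for the wrist camera it gives the pose at the moment of the call.
- manip.finish_job(): hands the job in, once; it reports no verdict.
Trained networks look in the newest picture that a camera, given by its name, has taken for a name from the list of things; names that differ only in an ending like _2 or _b are one class to them, and where a whole thing is asked for, a point or a joint stands for the part that bears it (a point fixed in the world has none). Each returns a list of dicts, best first, with "p" (0 to 1); they miss things now and then, are a little off and sometimes report something else, mostly with a low value. They report only what shows in the picture. A call takes as long as a camera call. They do not tell look-alikes from the thing itself.
- manip.cut_out(camera, name): "mask" (400x640 bool, what is visible of it).
- manip.place_of(camera, name): "at" ([x, y, z] in m, in world coordinates, good to about 4 mm: a listed point, or the origin of a listed thing).
The state is a dict: "time": time; "joint_pos": joint angles; "dq": joint speeds; "joint_efforts": joint torques, N m; "position": TCP position; "orientation": TCP orientation; "contact_force": force on the tool from outside, world axes, zero at the start; "torque": the same for the moment, N m; "gripper_width": finger opening in m.
Only numpy, scipy, OpenCV 4.12 (cv2) and the standard library are available. Lean on these libraries where they do the work, as an engineer would, in place of code of your own. Each camera call takes 0.05 s, during which the arm holds its last target.

## Working session

There is one attempt and no reset: what is moved stays moved. The work goes in short steps, Python scripts to look and compute and a tool call to move; the robot and the scene stay as the last step left them, time stands still between calls to the robot, and variables do not carry over. Pictures are saved under pics/ and viewed, and the job is handed in when it is done.

Besides the shell and the picture viewer there is one more tool, called after "Call:" as name(argument=value, ...) on one line, values as JSON. apply_moves: Moves the arm, as the interface text tells. Its arguments: {"type":"object","properties":{"steps":{"type":"array","items":{"type":"array","items":{"type":"number"}}},"newtons":{"type":"number"}},"required":["steps"]}

```bash
ls; mkdir -p pics; python3 - <<'E'
from plant import manip
import cv2,numpy as np
for n in ["scene","top","wrist"]:
    im,d=manip.grab_frame(n); cv2.imwrite(f"pics/{n}0.png",im[:,:,::-1]); np.save(f"pics/{n}0.npy",d)
    c=manip.camera_info(n); print(n,c)
s=manip.sense(); print(s)
E
```

```text
pics
scene {'mtx': array([[428.73181502,   0.        , 316.58018846],
       [  0.        , 428.73181502, 198.4608317 ],
       [  0.        ,   0.        ,   1.        ]]), 'camera_from_world': array([[-0.04298647,  0.99895637, -0.01543817,  0.08772548],
       [-0.55753018, -0.01116296,  0.83008161,  0.2577041 ],
       [ 0.82904298,  0.04428952,  0.55742818, -1.59189458],
       [ 0.        ,  0.        ,  0.        ,  1.        ]])}
top {'mtx': array([[363.34250504,   0.        , 327.14829901],
       [  0.        , 363.34250504, 196.85446414],
       [  0.        ,   0.        ,   1.        ]]), 'camera_from_world': array([[ 0.02081763, -0.99976669,  0.00576075, -0.07759804],
       [ 0.98239923,  0.02152515,  0.18554899, -0.58684191],
       [-0.1856297 ,  0.00179666,  0.98261813, -1.0562531 ],
       [ 0.        ,  0.        ,  0.        ,  1.        ]])}
wrist {'mtx': array([[309.70691629,   0.        , 321.02041849],
       [  0.        , 309.70691629, 202.45043417],
       [  0.        ,   0.        ,   1.        ]]), 'camera_from_world': array([[ 0.2342055 , -0.97218616, -
[... 309 characters left out ...]
-05,
        1.34802598e+00, -2.02824396e-01]), 'dq': array([ 0.00141276, -0.00276241, -0.00500296,  0.00175171, -0.00030577,
        0.00097459]), 'joint_efforts': array([ 2.34075604e-03, -4.37643278e+01, -2.84233922e+01,  7.19937589e-02,
        3.79311643e-02, -8.54421933e-05]), 'position': array([ 0.1290746 , -0.53422354,  0.21804102]), 'orientation': array([[ 9.72078267e-01,  2.34656860e-01, -1.03722130e-05],
       [ 2.34656653e-01, -9.72077352e-01,  1.36959372e-03],
       [ 3.11301968e-04, -1.33378620e-03, -9.99999062e-01]]), 'contact_force': array([-0.63395281,  0.16352869, -0.37220203]), 'torque': array([-0.03343191,  0.0089486 ,  0.04051008]), 'gripper_width': 0.09318950368913843}
```

View pics/scene0.png

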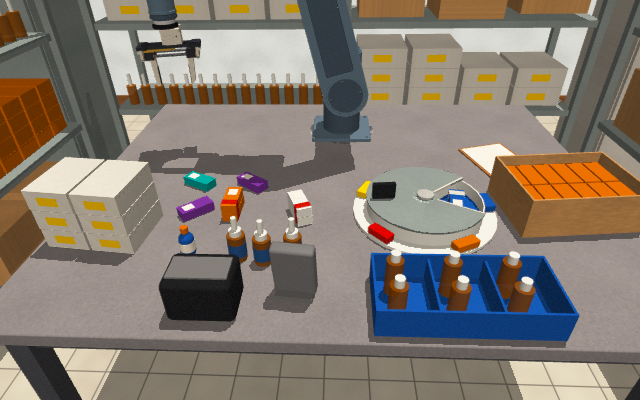

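View pics/top0.png

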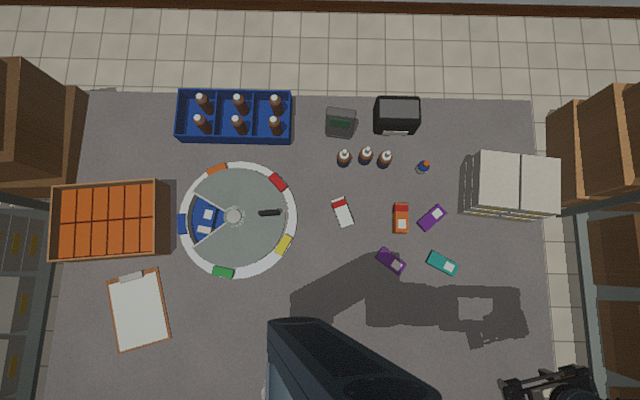

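View pics/wrist0.png

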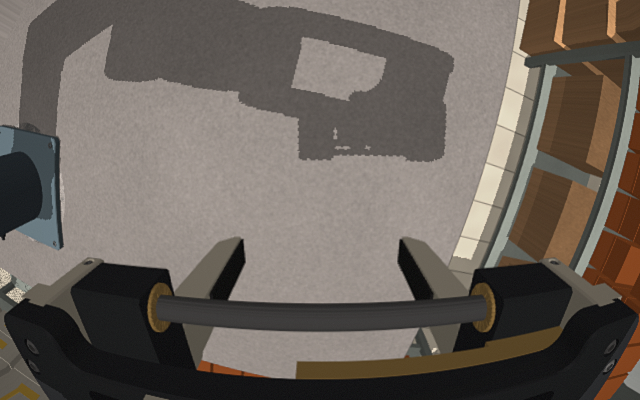

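```bash
cat > h.py <<'E'
from plant import manip
import cv2,numpy as np
def look(cam,names):
    for n in names:
        print(cam,n,[(round(r['p'],2),np.round(r['at'],4).tolist()) for r in manip.place_of(cam,n)[:4]])
def deproj(cam,u,v,d,c=None):
    c=c or manip.camera_info(cam);K=c['mtx']
    p=np.array([(u-K[0,2])/K[0,0]*d,-(v-K[1,2])/K[1,1]*d,-d,1.])
    return (np.linalg.inv(c['camera_from_world'])@p)[:3]
def ray_z(cam,u,v,z,c=None):
    c=c or manip.camera_info(cam);K=c['mtx']
    x,y=(u-K[0,2])/K[0,0],(v-K[1,2])/K[1,1]
    if cam=='wrist':
        r=np.hypot(x,y); s=np.tan(r)/r if r>1e-9 else 1; x*=s;y*=s
    M=np.linalg.inv(c['camera_from_world']); o=M[:3,3]; dr=M[:3,:3]@np.array([x,-y,-1.])
    return o+dr*(z-o[2])/dr[2]
def proj(cam,p,c=None):
    c=c or manip.camera_info(cam);K=c['mtx']
    q=c['camera_from_world']@np.append(p,1.); x,y,z=q[0],-q[1],-q[2]
    if cam=='wrist':
        R=np.hypot(x,y);th=np.arctan2(R,z);a,b=(x/R*th,y/R*th) if R>1e-9 else (0,0)
    else: a,b=x/z,y/z
    return np.array([K[0,0]*a+K[0,2],K[1,1]*b+K[1,2]])
E
python3 - <<'E'
from h import *
N=["carousel","cover_opening","cover_fin","orange_box_center","orange_bay","pile_low_center","pile_top_center"]
look("top",N); look("scene",N)
E
```

```text
top carousel [(0.93, [0.5268, 0.2102, 0.0009]), (0.34, [0.5096, 0.3036, 0.0244])]
top cover_opening [(0.62, [0.5151, 0.3056, 0.055])]
top cover_fin [(0.61, [0.5373, 0.1066, 0.0774]), (0.24, [0.5423, -0.1099, 0.0404])]
top orange_box_center [(0.68, [0.5154, 0.3062, 0.0542])]
top orange_bay [(0.94, [0.6012, 0.2584, 0.0127])]
top pile_low_center [(0.74, [0.4008, -0.2604, 0.0077]), (0.68, [0.5387, -0.3961, 0.0127]), (0.42, [0.5269, -0.2955, 0.0092])]
top pile_top_center [(0.85, [0.3937, -0.424, 0.0101]), (0.6, [0.5276, -0.2905, 0.0419])]
scene carousel [(0.73, [0.5257, 0.2189, -0.0013])]
scene cover_opening [(0.62, [0.5136, 0.3089, 0.0518])]
scene cover_fin [(0.95, [0.5299, 0.1087, 0.0748])]
scene orange_box_center []
scene orange_bay [(0.95, [0.6042, 0.2581, 0.0118])]
scene pile_low_center [(0.92, [0.3973, -0.2635, 0.0171]), (0.66, [0.5356, -0.3952, 0.0112]), (0.64, [0.5307, -0.2947, 0.0124]), (0.3, [0.5282, 0.2155, -0.0016])]
scene pile_top_center [(0.88, [0.3956, -0.421, 0.0166]), (0.83, [0.5306, -0.2929, 0.036])]
```

The top view shows the carousel at about (237,217), its opening over the blue compartment on the left, and the orange tab at (217,168). The pile candidates are orange with a red band at (401,217), turquoise at (442,262), and purple at (390,261) and (432,217). The orange one at (401,217) fits the task: it is orange, two cartons high, and stands in front of the sprays. I'll confirm that in a crop and measure from depth.

```bash
cat > pc.py <<'E'
from h import *
def cloud(cam,d,c):
    K=c['mtx'];v,u=np.mgrid[:400,:640]
    P=np.stack([(u-K[0,2])/K[0,0]*d,-(v-K[1,2])/K[1,1]*d,-d,np.ones_like(d)],-1)
    W=P@np.linalg.inv(c['camera_from_world']).T
    W[d<=0]=np.nan
    return W[...,:3]
from scipy.optimize import least_squares
def circ(p):
    f=lambda q:np.hypot(p[:,0]-q[0],p[:,1]-q[1])-q[2]
    r=least_squares(f,[p[:,0].mean(),p[:,1].mean(),.15],loss='soft_l1',f_scale=.002);return r.x
E
python3 - <<'E'
from pc import *
ims=[]
for cam in ["top","scene"]:
    im=cv2.imread(f"pics/{cam}0.png");d=np.load(f"pics/{cam}0.npy");c=manip.camera_info(cam)
    W=cloud(cam,d,c)
    hsv=cv2.cvtColor(im,cv2.COLOR_BGR2HSV)
    # cover top: 
    near=np.hypot(W[...,0]-.527,W[...,1]-.214)<.2
    cov=near&(abs(W[...,2]-.053)<.006)
    print(cam,'cover z med',np.median(W[cov][:,2]),'table z',np.median(W[...,2][(abs(W[...,0]-.5)<.05)&(abs(W[...,1]+.2)<.02)]))
    # outer contour circle
    m=(cov).astype(np.uint8);cs,_=cv2.findContours(cv2.morphologyEx(m,cv2.MORPH_CLOSE,np.ones((3,3))),cv2.RETR_EXTERNAL,cv2.CHAIN_APPROX_NONE)
    k=max(cs,key=len)[:,0]; p=np.array([ray_z(cam,a,b,.053,c) for a,b in k]);
    print('circ',circ(p))
    # orange tab and others
    for nm,lo,hi in [('orange',6,16),('red',0,4),('yellow',22,32),('green',50,75),('blue',105,120)]:
        t=near&(hsv[...,0]>=lo)&(hsv[...,0]<=hi)&(hsv[...,1]>170)&(hsv[...,2]>70)&(abs(W[...,2]-.03)<.01)&(np.hypot(W[...,0]-.527,W[...,1]-.214)>.148)
        q=W[t]
        if len(q): 
            q=np.median(q,axis=0); print(nm,t.sum(),q,np.degrees(np.arctan2(q[1]-.214,q[0]-.527)))
    # fin
    f=near&(W[...,2]>.085); q=W[f]; print('fin',f.sum(),q.mean(0), np.ptp(q,axis=0))
    # pile
    pl=(np.hypot(W[...,0]-.529,W[...,1]+.292)<.07)&(W[...,2]>.045);pp=W[pl]
    r=cv2.minAreaRect(pp[:,:2].astype(np.float32)*1000);print('pile',pl.sum(),np.median(pp[:,2]),r)
im=cv2.imread("pics/top0.png")
a=cv2.resize(im[130:300,160:480],(800,425),interpolation=cv2.INTER_CUBIC)
cv2.imwrite("pics/cropA.png",a)
E
```

```text
top cover z med 0.0520553376830839 table z -0.0003928228359824093
circ [0.52431587 0.21105534 0.1488564 ]
orange 94 [0.67829535 0.28917656 0.02941663] 26.422142678169894
red 135 [0.63823565 0.09417999 0.02933311] -47.1277180335535
yellow 2 [0.41777263 0.0822136  0.0297848 ] -129.65266268826375
blue 22 [0.50036067 0.37702532 0.02826821] 99.28045939655415
fin 92 [0.53323882 0.10589052 0.09608067] [0.01555033 0.05909627 0.01602673]
pile 408 0.051059604084896515 ((533.72021484375, -293.1199645996094), (40.336551666259766, 90.3541488647461), 89.56407165527344)
scene cover z med 0.05302457370900243 table z -0.001790036339820833
circ [0.52751685 0.21254954 0.15137907]
orange 279 [0.68205193 0.28874318 0.02925462] 25.73651113638338
red 246 [0.64652864 0.09544363 0.02914153] -44.766020173341914
yellow 102 [0.45737126 0.06203526 0.02914932] -114.6167813055214
blue 127 [0.51666596 0.38798257 0.02955102] 93.39920243398197
fin 151 [0.53700754 0.10675301 0.0934554 ] [0.01653349 0.05891378 0.0144801 ]
pile 332 0.051677091005552955 ((533.0004272460938, -290.51263427734375), (41.06155014038086, 92.30404663085938), 89.85830688476562)
```

View pics/cropA.png

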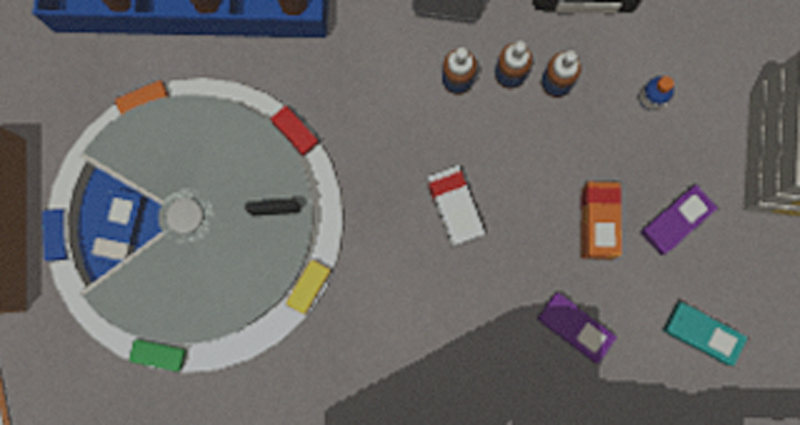

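Crop (602,220) is an orange pile with a red band, so it is the one meant. The purple and turquoise cartons are look-alikes. I'll shut the gripper, turn it and move to the +x side of the fin, well above it.

Call:
apply_moves(steps=[[0,0,0,-0.118,-1],[0,0,0,-0.118,-1],[0,0,0,-0.118,-1],[0,0,0,-0.118,-1],[0,0,0,-0.118,-1],[0,0,0,-0.118,-1],[0,0,0,-0.118,-1],[0,0,0,-0.118,-1],[0,0,0,-0.118,-1],[0,0,0,-0.118,-1],[0,0,0,-0.118,-1],[0,0,0,-0.118,-1]])

```text
time: 1.85
position: [0.129, -0.5347, 0.2187]
orientation: [[-0.088, 0.996, 0.0], [0.996, 0.088, -0.0], [-0.0, 0.0, -1.0]]
contact_force: [-0.9, 0.1, -0.3]
gripper_width: 0.0178
```

Call:
apply_moves(steps=[[0.015,0.012,0,0,-1],[0.03,0.025,0,0,-1],[0.03,0.025,0,0,-1],[0.03,0.025,0,0,-1],[0.03,0.025,0,0,-1],[0.03,0.025,0,0,-1],[0.03,0.025,0,0,-1],[0.03,0.025,0,0,-1],[0.03,0.025,0,0,-1],[0.03,0.025,0,0,-1],[0.03,0.025,0,0,-1],[0.03,0.025,0,0,-1],[0.03,0.025,0,0,-1],[0.03,0.025,0,0,-1],[0.03,0.025,0,0,-1],[0.03,0.025,0,0,-1],[0.03,0.025,0,0,-1],[0.03,0.025,0,0,-1],[0.03,0.025,0,0,-1],[0.03,0.025,0,0,-1]])

```text
time: 3.52
position: [0.5673, 0.0903, 0.2187]
orientation: [[-0.082, 0.997, 0.0], [0.997, 0.082, -0.0], [-0.0, 0.0, -1.0]]
contact_force: [-0.1, -1.0, -0.2]
gripper_width: 0.0006
```

```bash
python3 - <<'E'
from pc import *
s=manip.sense();print(s['time'],s['position'],s['orientation'][:,0],s['joint_pos'],s['gripper_width'],s['contact_force'])
for n in ["wrist","top"]:
    im,d=manip.grab_frame(n);cv2.imwrite(f"pics/{n}1.png",im[:,:,::-1]);np.save(f"pics/{n}1.npy",d)
    np.save(f"pics/{n}1c.npy",manip.camera_info(n)['camera_from_world'])
look("wrist",["carousel","cover_opening","cover_fin","orange_bay"])
E
```

```text
3.5167 [0.56730469 0.09025943 0.21872709] [-8.22833096e-02  9.96608964e-01 -1.73400088e-04] [-3.62305643e-02  3.02220307e-01  1.47520011e+00 -1.40747311e-04
  1.36386273e+00 -1.18578138e-01] 0.0005892217334812617 [-0.05628718 -0.95741314 -0.15635226]
wrist carousel [(0.85, [0.5243, 0.2195, 0.0011])]
wrist cover_opening []
wrist cover_fin [(0.89, [0.5306, 0.1087, 0.076])]
wrist orange_bay []
```

View pics/wrist1.png

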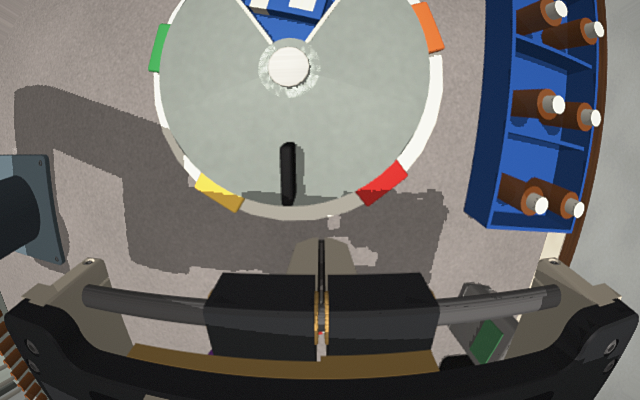

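The wrist view shows the cap at (289,66), the fin running (288,145)–(288,205), the red tab at (382,184), yellow at (218,192), orange at (428,27) and green at (159,47). I'll fit the axis and angles from these.

```bash
cat > ang.py <<'E'
from pc import *
def tabs(cam,im,c,C0,rng=(('orange',6,16),('red',0,4),('yellow',22,32),('green',50,75))):
    hsv=cv2.cvtColor(im,cv2.COLOR_BGR2HSV)
    v,u=np.mgrid[:400,:640]; out={}
    W=np.array([[ray_z(cam,a,b,.03,c)[:2] if (cam!='wrist' or b<260) else (9,9) for a in range(640)] for b in range(400)])
    r=np.hypot(W[...,0]-C0[0],W[...,1]-C0[1])
    for nm,lo,hi in rng:
        t=(r>.147)&(r<.192)&(hsv[...,0]>=lo)&(hsv[...,0]<=hi)&(hsv[...,1]>150)&(hsv[...,2]>60)
        t=cv2.morphologyEx(t.astype(np.uint8),cv2.MORPH_OPEN,np.ones((3,3)))>0
        if t.sum()>20:
            rect=cv2.minAreaRect((W[t]*1000).astype(np.float32))
            out[nm]=(int(t.sum()),W[t].mean(0),rect)
    return out
E
python3 - <<'E'
from ang import *
C=np.array([.526,.212])
for cam in ["wrist","top","scene"]:
    k=1 if cam!="scene" else 0
    im=cv2.imread(f"pics/{cam}{k}.png");c=dict(manip.camera_info(cam))
    if cam=="wrist": c['camera_from_world']=np.load("pics/wrist1c.npy")
    hsv=cv2.cvtColor(im,cv2.COLOR_BGR2HSV)
    print(cam)
    for nm,(n,m,rc) in tabs(cam,im,c,C).items():
        m=np.array(rc[0])/1000; print(nm,n,m,rc[1],np.hypot(*(m-C)),np.degrees(np.arctan2(*(m-C)[::-1])))
    if cam=="wrist":
        g=cv2.cvtColor(im,cv2.COLOR_BGR2GRAY)
        m=np.zeros((400,640),np.uint8);m[40:95,262:318]=(g[40:95,262:318]>205)
        cs,_=cv2.findContours(m,0,1);k=max(cs,key=cv2.contourArea);e=cv2.minEnclosingCircle(k);print('cap',e,ray_z(cam,*e[0],.061,c))
        f=np.zeros((400,640),bool);f[130:215,270:310]=hsv[130:215,270:310,2]<60
        F=np.array([ray_z(cam,a,b,.098,c)[:2] for b,a in zip(*np.nonzero(f))]);r=cv2.minAreaRect((F*1000).astype(np.float32));print('fin',r,F.mean(0))
E
```

```text
wrist
orange 731 [0.68158923 0.29815021] (21.315378189086914, 63.514225006103516) 0.17784787827008716 28.97342555876985
red 932 [0.64383252 0.10138904] (62.132720947265625, 23.92161750793457) 0.1616146266729487 -43.18936821812888
yellow 93 [0.42476517 0.07888055] (10.835517883300781, 18.367246627807617) 0.16724018122148682 -127.25230545418583
cap ((287.5, 62.5), 27.57726287841797) [0.52583419 0.22759044 0.061     ]
fin ((537.8475341796875, 117.09446716308594), (14.130452156066895, 61.06365203857422), 3.9423201084136963) [0.53804322 0.11799935]
top
red 77 [0.63751227 0.08602912] (39.50807571411133, 28.300310134887695) 0.16823688116712285 -48.48402014289031
yellow 45 [0.45282059 0.05564374] (15.153141021728516, 28.33234405517578) 0.17263402675957037 -115.08100147319324
scene
orange 291 [0.68391638 0.28650815] (34.66107177734375, 75.4078598022461) 0.17461113309109821 25.258887827420278
red 294 [0.65092328 0.09414372] (72.63538360595703, 40.71647644042969) 0.1717437851172207 -43.332664196168594
yellow 129 [0.45567056 0.06026021] (26.95254135131836, 86.69970703125) 0.16724590585072516 -114.86711535788125
```

```bash
python3 - <<'E'
from ang import *
s=manip.sense();print(s['time'],s['position'],s['orientation'][:,0],s['dq'])
c=manip.camera_info('wrist');c1=np.load("pics/wrist1c.npy");print(np.abs(c['camera_from_world']-c1).max())
K=c['mtx'];d=np.load('pics/wrist1.npy');M=np.linalg.inv(c1)
def W(u,v):
    x,y=(u-K[0,2])/K[0,0],(v-K[1,2])/K[1,1];r=np.hypot(x,y);k=np.tan(r)/r
    D=d[int(v),int(u)];return (M@np.array([x*k*D,-y*k*D,-D,1]))[:3]
for n,u,v in [('cap',289,66),('cover',250,110),('cover',350,100),('cover',200,100),('table',60,250),('table',450,200),('table',100,60),('fin',288,165),('redtab',382,184),('orangetab',428,27)]:
    print(n,W(u,v))
im=cv2.imread('pics/wrist1.png');cv2.imwrite('pics/w1z.png',cv2.resize(im[0:230,130:470],None,fx=2.3,fy=2.3,interpolation=cv2.INTER_CUBIC))
im=cv2.imread('pics/top1.png');cv2.imwrite('pics/t1z.png',cv2.resize(im[150:290,165:315],None,fx=4,fy=4,interpolation=cv2.INTER_CUBIC))
E
```

```text
3.8167 [0.56588711 0.08753929 0.21847312] [-8.16270162e-02  9.96662866e-01 -4.01650104e-04] [-0.01693923 -0.01205586  0.00497197  0.00168685 -0.00287709  0.00160543]
0.007485983119368794
cap [0.52757427 0.22409727 0.05981089]
cover [0.48864778 0.17540873 0.05401788]
cover [0.59399181 0.19365578 0.05318086]
cover [0.42982064 0.18527134 0.05308216]
table [ 0.10763556 -0.06489761  0.00475383]
table [7.50695838e-01 8.15494196e-02 5.56877961e-04]
table [ 0.2336281   0.25287804 -0.00091147]
fin [0.53772461 0.12596459 0.09835814]
redtab [0.64383869 0.10111561 0.03124106]
orangetab [0.68091829 0.29686973 0.03050286]
```

View pics/w1z.png

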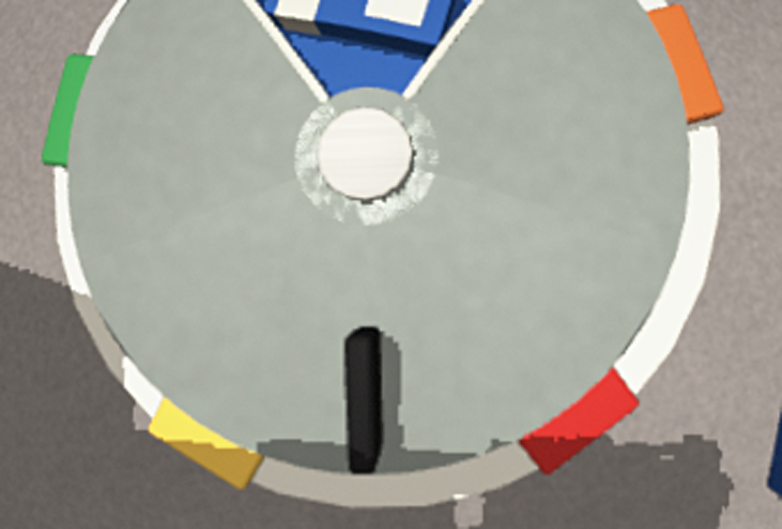

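View pics/t1z.png

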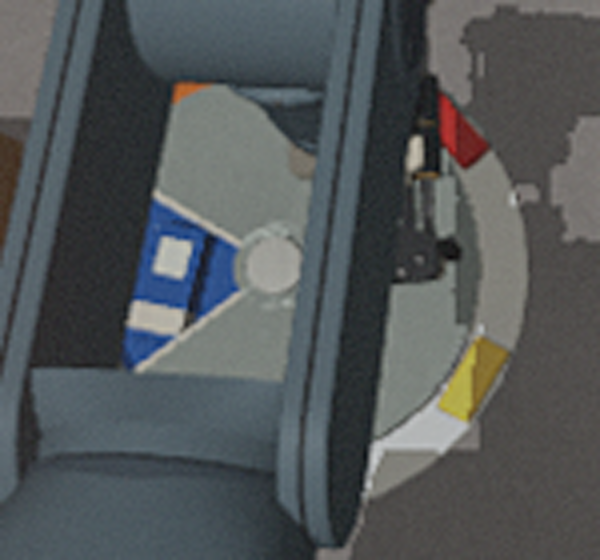

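The arm was still moving during that wrist shot, so the pose was off. I'll retake it at rest.

```bash
cat > w.py <<'E'
from ang import *
import sys
k=sys.argv[1]
s=manip.sense();print(s['time'],s['position'],np.degrees(np.arctan2(*s['orientation'][:2,0][::-1])),abs(s['dq']).max(),s['contact_force'])
c=manip.camera_info('wrist');im,d=manip.grab_frame('wrist');im=np.ascontiguousarray(im[:,:,::-1])
cv2.imwrite(f'pics/wrist{k}.png',im);np.save(f'pics/wrist{k}.npy',d);np.save(f'pics/wrist{k}c.npy',c['camera_from_world'])
K=c['mtx'];v,u=np.mgrid[:400,:640];x,y=(u-K[0,2])/K[0,0],(v-K[1,2])/K[1,1];r=np.hypot(x,y)+1e-9
kk=np.tan(np.minimum(r,1.4))/r
P=np.stack([x*kk*d,-y*kk*d,-d,np.ones_like(d)],-1);W=(P@np.linalg.inv(c['camera_from_world']).T)[...,:3];W[(d<=0)|(v>245)]=np.nan
np.save(f'pics/W{k}.npy',W)
E
cat > fit.py <<'E'
from ang import *
import sys
k=sys.argv[1];W=np.load(f'pics/W{k}.npy');im=cv2.imread(f'pics/wrist{k}.png');hsv=cv2.cvtColor(im,cv2.COLOR_BGR2HSV)
C0=np.array([.526,.212]);R=np.hypot(W[...,0]-C0[0],W[...,1]-C0[1])
cap=(R<.035)&(W[...,2]>.0575)&(W[...,2]<.066);print('cap',cap.sum(),W[cap].mean(0) if cap.any() else '')
C=W[cap].mean(0)[:2] if cap.sum()>150 else C0
R=np.hypot(W[...,0]-C0[0],W[...,1]-C0[1])
for nm,lo,hi in (('orange',6,16),('red',0,4),('yellow',22,32),('green',50,75),('blue',105,120)):
    t=(R>.147)&(R<.192)&(abs(W[...,2]-.03)<.004)&(hsv[...,0]>=lo)&(hsv[...,0]<=hi)&(hsv[...,1]>130)&(hsv[...,2]>60)
    if t.sum()>40:
        rc=cv2.minAreaRect((W[t][:,:2]*1000).astype(np.float32));m=np.array(rc[0])/1000-C
        print(nm,t.sum(),np.round(m+C,4),np.round(rc[1],1),'r',np.hypot(*m).round(4),'ang',np.degrees(np.arctan2(m[1],m[0])).round(2))
f=(R>.06)&(R<.17)&(W[...,2]>.092)&(W[...,2]<.104)&(hsv[...,2]<80)
if f.sum()>30:
    rc=cv2.minAreaRect((W[f][:,:2]*1000).astype(np.float32));m=np.array(rc[0])/1000-C
    b=cv2.boxPoints(rc);e=[b[1]-b[0],b[2]-b[1]];e=max(e,key=np.linalg.norm)
    print('fin',f.sum(),rc,'r',np.hypot(*m),'ang',np.degrees(np.arctan2(m[1],m[0])),'axis',np.degrees(np.arctan2(e[1],e[0])))
E
python3 w.py 2; python3 fit.py 2
```

```text
3.8167 [0.56588711 0.08753929 0.21847312] 94.68209318906966 0.01693922660059061 [ 0.65300692 -0.28037579  0.18585577]
cap 1306 [0.52333199 0.21745804 0.06090029]
orange 738 [0.6779 0.2918] [22.2 63.9] r 0.1716 ang 25.69
red 953 [0.6402 0.095 ] [62.8 25. ] r 0.1693 ang -46.34
yellow 408 [0.4416 0.0685] [21.4 60.7] r 0.17 ang -118.75
green 435 [0.3524 0.2491] [61.3 16.3] r 0.1738 ang 169.5
fin 751 ((532.87158203125, 108.8594741821289), (11.847854614257812, 58.43165969848633), 4.725378513336182) r 0.10901675384784863 ang -84.97987123250901 axis -85.27462
```

Centre is about (0.524,0.216), the orange tab is at 25.6° and the fin at -85.1°. The cover therefore has to turn about 69° clockwise. I'll back off, descend beside the fin, close the gap, then push along the arc and stop short.

Call:
apply_moves(steps=[[0.01,0.01,0.02,0,-1],[0.01,0,0.03,0,-1],[0,0,0.03,0,-1],[0,0,0.03,0,-1],[0,0,0.02,0,-1],[0,0,0.015,0,-1],[0,0,0.005,0,-1],[0,0,0,0,-1],[0,0,0,0,-1]])

```text
time: 4.62
position: [0.5752, 0.1082, 0.0696]
orientation: [[-0.081, 0.997, 0.001], [0.997, 0.081, -0.0], [-0.0, 0.001, -1.0]]
contact_force: [0.5, -0.7, -0.5]
gripper_width: 0.0003
```

Call:
apply_moves(steps=[[0,-0.008,0,0,-1],[0,-0.008,0,0,-1],[-0.0008,-0.0045,0,0.04,-1],[-0.0016,-0.009,0,0.08,-1],[-0.0016,-0.009,0,0.08,-1],[-0.0016,-0.009,0,0.08,-1],[-0.0016,-0.009,0,0.08,-1],[-0.0016,-0.009,0,0.08,-1],[-0.0016,-0.009,0,0.08,-1],[0,0,0,0,-1],[0,0,0,0,-1]])

```text
time: 5.53
position: [0.4998, 0.1057, 0.0696]
orientation: [[0.422, 0.907, 0.001], [0.907, -0.422, 0.0], [0.001, 0.001, -1.0]]
contact_force: [0.1, -1.0, 0.2]
gripper_width: 0.0002
```

```bash
python3 w.py 3; python3 fit.py 3
```

```text
5.5333 [0.4998185  0.10569277 0.06957624] 65.05436575495305 0.023658317442230906 [ 0.07991887 -0.99239364  0.18750896]
cap 4368 [0.52304625 0.21712051 0.06092154]
red 1199 [0.6426 0.0921] [62.8 17. ] r 0.173 ang -46.27
green 387 [0.3482 0.2494] [62.2 10.8] r 0.1778 ang 169.54
fin 716 ((487.47186279296875, 138.63763427734375), (14.991107940673828, 12.262922286987305), 64.95188903808594) r 0.08616901755041763 ang -114.38363505041688 axis 64.95189
```

View pics/wrist3.png

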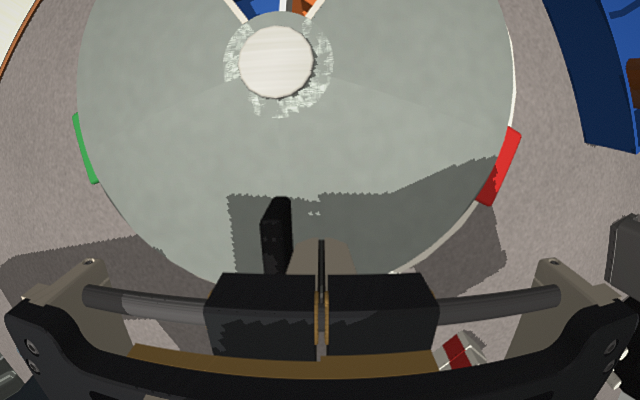

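Contact is made and the fin now lies at about -115° (opening at 65°), turning with the tool. About 39° is left.

Call:
apply_moves(steps=[[-0.0016,-0.009,0,0.08,-1],[-0.0016,-0.009,0,0.08,-1],[-0.0016,-0.009,0,0.08,-1],[-0.0016,-0.009,0,0.08,-1],[-0.0016,-0.009,0,0.08,-1],[-0.0016,-0.009,0,0.08,-1],[-0.0016,-0.009,0,0.08,-1],[-0.0008,-0.0045,0,0.04,-1],[0,0,0,0,-1],[0,0,0,0,-1]])

```text
time: 6.42
position: [0.4421, 0.1394, 0.0689]
orientation: [[0.86, 0.511, 0.001], [0.511, -0.86, 0.0], [0.001, 0.0, -1.0]]
contact_force: [-0.4, 0.3, 1.0]
gripper_width: 0.0002
```

```bash
python3 w.py 4; python3 fit.py 4
```

```text
6.4167 [0.4421401  0.13944278 0.06890055] 30.71051697525852 0.008961443466362148 [-0.37745498  0.34642841  1.0226217 ]
cap 4415 [0.52257714 0.21718416 0.06094502]
red 942 [0.6434 0.0908] [62.8 15.9] r 0.1748 ang -46.28
green 206 [0.3533 0.2679] [24.3 12.1] r 0.1767 ang 163.32
blue 202 [0.49   0.3942] [44.1  8.8] r 0.1799 ang 100.44
fin 618 ((449.0064697265625, 172.0768280029297), (14.4468412399292, 11.92270565032959), 35.2855224609375) r 0.08629782769999923 ang -148.4868835669196 axis 35.285534
```

View pics/wrist4.png

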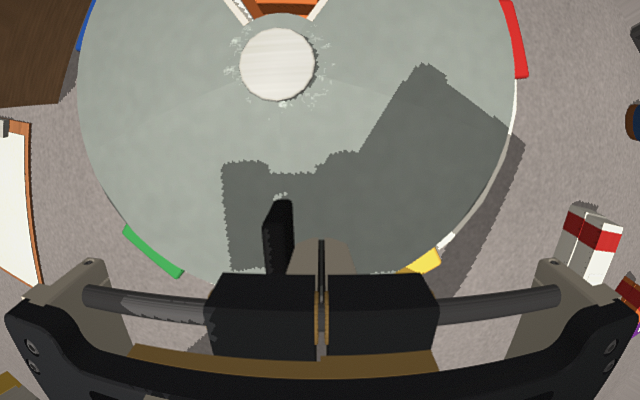

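The opening is near 31° and the target is 25.6°. I'll push the last ~0.09 rad, back off, and raise over the opening to look.

Call:
apply_moves(steps=[[-0.0009,-0.005,0,0.045,-1],[-0.0009,-0.005,0,0.045,-1],[0,0,0,0,-1],[0,0,0,0,-1],[0,0.01,0,0,-1],[0,0.01,-0.02,0,-1],[0,0,-0.04,0,-1],[0,0,-0.04,0,-1],[0,0,-0.04,0,-1],[0.02,0,-0.01,0,-1],[0.03,0,0,0,-1],[0.02,0,0,0,-1],[0,0,0,0,-1],[0,0,0,0,-1],[0,0,0,0,-1]])

```text
time: 7.72
position: [0.5063, 0.1583, 0.218]
orientation: [[0.903, 0.429, -0.002], [0.429, -0.903, -0.0], [-0.002, -0.0, -1.0]]
contact_force: [-0.3, 0.3, -0.2]
gripper_width: 0.0006
```

```bash
python3 w.py 5; python3 fit.py 5
```

```text
7.7167 [0.50629633 0.15826617 0.21802338] 25.3926491522227 0.015168464439606484 [-0.28512095  0.25576395 -0.19073947]
cap 1295 [0.52359678 0.21777842 0.06086938]
orange 916 [0.6717 0.2896] [23.4 64. ] r 0.1646 ang 25.86
red 958 [0.6402 0.095 ] [62.7 25.2] r 0.1693 ang -46.49
blue 516 [0.5005 0.3901] [62.1 18.3] r 0.1738 ang 97.62
fin 135 ((446.846923828125, 178.9886474609375), (12.967203140258789, 10.48931884765625), 22.917078018188477) r 0.08599526597192349 ang -153.18773259938683 axis 22.917118
```

View pics/wrist5.png

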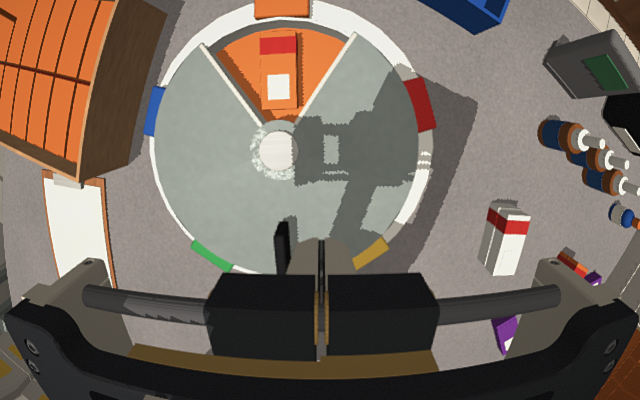

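The opening now lies over the orange compartment, with the carton at (280,70) and the white edges at (203,45)–(262,125) and (355,38)–(300,118). I'll measure the edge angles and the carton pose.

```bash
cat > op.py <<'E'
from ang import *
import sys
k=sys.argv[1];W=np.load(f'pics/W{k}.npy');im=cv2.imread(f'pics/wrist{k}.png');hsv=cv2.cvtColor(im,cv2.COLOR_BGR2HSV)
R0=np.hypot(W[...,0]-.5236,W[...,1]-.2175);cap=(R0<.035)&(W[...,2]>.0575)&(W[...,2]<.066);C=W[cap].mean(0)[:2]
X=W[...,:2]-C;R=np.hypot(X[...,0],X[...,1]);A=np.degrees(np.arctan2(X[...,1],X[...,0]))
for lo,hi in [(.06,.08),(.08,.1),(.1,.12),(.12,.14)]:
    g=(R>lo)&(R<hi)&(W[...,2]>.049)&(W[...,2]<.058)&(abs(A-25)<60)
    a=np.sort(A[g]);i=np.argmax(np.diff(a));print(lo,a[i].round(2),a[i+1].round(2),'mid',((a[i]+a[i+1])/2).round(2),'w',(a[i+1]-a[i]).round(1))
b=(R<.15)&(abs(A-25)<30)&(abs(W[...,2]-.038)<.004)
rc=cv2.minAreaRect((W[b][:,:2]*1000).astype(np.float32));bx=cv2.boxPoints(rc);e=max([bx[1]-bx[0],bx[2]-bx[1]],key=np.linalg.norm)
m=np.array(rc[0])/1000-C
print('C',C,'carton',b.sum(),np.median(W[b][:,2]),rc,'yaw',np.degrees(np.arctan2(e[1],e[0])),'r',np.hypot(*m),'ang',np.degrees(np.arctan2(m[1],m[0])))
E
python3 op.py 5; python3 - <<'E'
from h import *
look("wrist",["cover_opening","orange_bay","orange_box_center","carousel"])
E
```

```text
0.06 -5.38 59.14 mid 26.88 w 64.5
0.08 -5.71 59.35 mid 26.82 w 65.1
0.1 -5.9 59.94 mid 27.02 w 65.8
0.12 -5.98 59.83 mid 26.92 w 65.8
C [0.52359678 0.21777842] carton 3066 0.03814513076023737 ((627.0593872070312, 254.67526245117188), (117.05010223388672, 120.98994445800781), 56.9734001159668) yaw -33.026604 r 0.10984484244325762 ang 19.627256300262257
wrist cover_opening []
wrist orange_bay []
wrist orange_box_center [(0.74, [0.6026, 0.2578, 0.0226])]
wrist carousel [(0.63, [0.5268, 0.2182, 0.0])]
```

```bash
cat > box.py <<'E'
from ang import *
import sys
k,u0,v0,z=sys.argv[1],int(sys.argv[2]),int(sys.argv[3]),float(sys.argv[4]);W=np.load(f'pics/W{k}.npy')
b=(abs(W[...,2]-z)<.0035).astype(np.uint8);b=cv2.morphologyEx(b,cv2.MORPH_OPEN,np.ones((5,5)))
n,l=cv2.connectedComponents(b);m=l==l[v0,u0]
rc=cv2.minAreaRect((W[m][:,:2]*1000).astype(np.float32));bx=cv2.boxPoints(rc);e=max([bx[1]-bx[0],bx[2]-bx[1]],key=np.linalg.norm)
print(m.sum(),'z',np.median(W[m][:,2]),'ctr',W[m].mean(0),rc,'yaw',np.degrees(np.arctan2(e[1],e[0])))
E
python3 box.py 5 280 88 .038
python3 - <<'E'
import numpy as np
from h import *
im=cv2.imread('pics/wrist5.png');cv2.imwrite('pics/w5z.png',cv2.resize(im[0:190,150:450],None,fx=2.6,fy=2.6,interpolation=cv2.INTER_CUBIC))
# masks
for r in manip.cut_out("wrist","orange_box_center")[:2]:
    m=r['mask']; W=np.load('pics/W5.npy'); q=W[m]; q=q[np.isfinite(q[:,0])]; q=q[q[:,2]>.034]
    rc=cv2.minAreaRect((q[:,:2]*1000).astype(np.float32));print(r['p'],m.sum(),len(q),rc)
E
```

```text
2773 z 0.0381529932992854 ctr [0.60281838 0.2578489  0.03815202] ((603.117431640625, 258.352783203125), (89.7248764038086, 40.58061981201172), 25.799415588378906) yaw 25.799427
0.67 2927 2792 ((603.1318359375, 258.31024169921875), (90.44312286376953, 41.16230010986328), 26.88848114013672)
```

View pics/w5z.png

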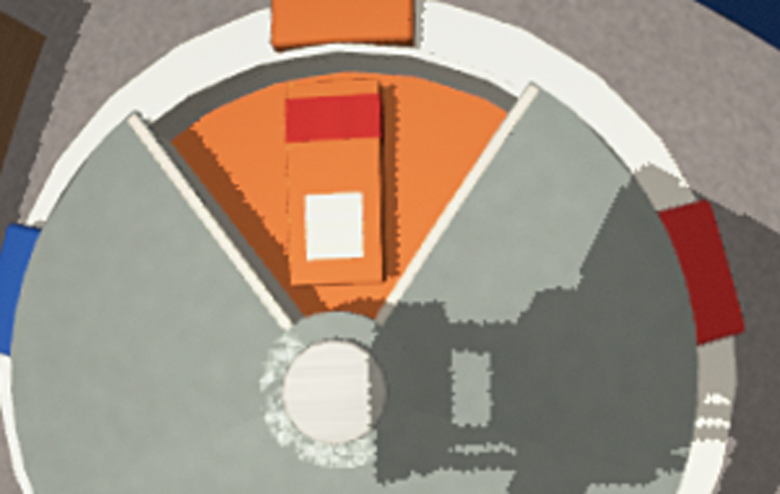

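The carton is at (0.603,0.258), top 38 mm, yaw 25.8°, size 90×40. The opening is at 26.9° against the tab at 25.8°, about 1.7 mm off, which is within tolerance. I'll move over the carton with the jaws at about 56 mm and descend part-way for a second view.

Call:
apply_moves(steps=[[0.026,-0.01,0,-0.007,0.2],[0.026,-0.01,0,0,0.2],[0.026,-0.01,0,0,0.2],[0.026,-0.01,0,0,0.2],[0.0263,-0.0088,0,0,0.2],[0,0,0.03,0,0.2],[0,0,0.03,0,0.2],[0,0,0.03,0,0.2],[0,0,0.02,0,0.2],[0,0,0,0,0.2],[0,0,0,0,0.2],[0,0,0,0,0.2],[0,0,0,0,0.2]])

```text
time: 9.1
position: [0.6047, 0.2599, 0.1111]
orientation: [[0.901, 0.435, 0.004], [0.435, -0.901, 0.001], [0.004, 0.001, -1.0]]
contact_force: [-0.7, 0.3, 0.1]
gripper_width: 0.0555
```

```bash
python3 w.py 6; python3 box.py 6 320 200 .038; python3 -c "
from h import *
print(manip.sense()['gripper_width']); look('wrist',['orange_box_center'])"
```

```text
9.1 [0.60473245 0.25986667 0.11112305] 25.76781380244691 0.004434630070689667 [-0.70796433  0.33465486  0.12348971]
4103 z 0.038107350973828474 ctr [0.612891   0.26343806 0.03810471] ((610.9959716796875, 262.7587585449219), (71.3185043334961, 40.51947021484375), 26.12429428100586) yaw 26.124266
0.0560316755027134
wrist orange_box_center [(0.57, [0.6036, 0.2602, 0.0241]), (0.19, [0.6017, 0.2566, 0.0137])]
```

View pics/wrist6.png

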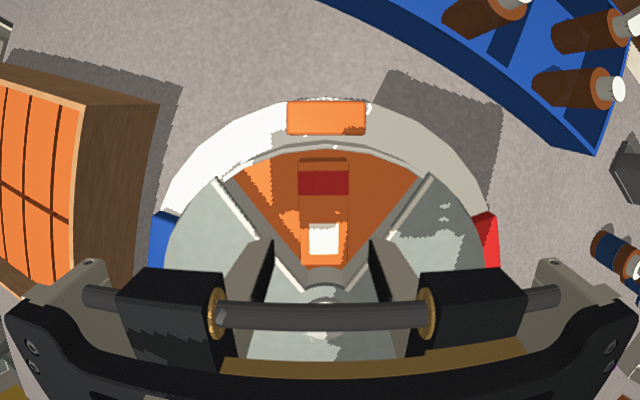

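Laterally the fingers are centred to within 1 mm. Descending to about 5 mm above the compartment floor, then gripping.

Call:
apply_moves(steps=[[0,0,0.02,0,0.2],[0,0,0.02,0,0.2],[0,0,0.015,0,0.2],[0,0,0.015,0,0.2],[0,0,0.01,0,0.2],[0,0,0.008,0,0.2],[0,0,0.006,0,0.2],[0,0,0,0,0.2],[0,0,0,0,0.2],[0,0,0,0,0.2]])

```text
time: 10.03
position: [0.6039, 0.2598, 0.0156]
orientation: [[0.901, 0.435, 0.002], [0.435, -0.901, 0.0], [0.002, 0.0, -1.0]]
contact_force: [0.1, -0.6, 0.2]
gripper_width: 0.0558
```

```bash
python3 w.py 7; python3 fit.py 7
```

```text
10.0333 [0.60394406 0.25975632 0.01557723] 25.774575941606656 0.0026549072878398776 [ 0.10844937 -0.56096349  0.1532108 ]
cap 0 
orange 6842 [0.6754 0.291 ] [27.4 63.4] r 0.169 ang 27.87
```

View pics/wrist7.png

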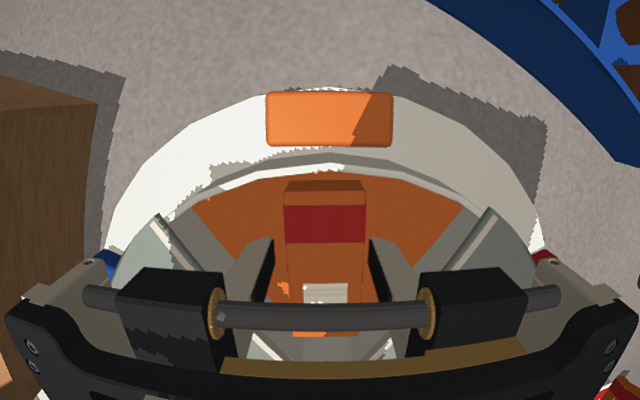

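The fingers straddle the carton inside the opening with no contact force. Gripping and lifting straight up.

Call:
apply_moves(newtons=15, steps=[[0,0,0,0,-1],[0,0,0,0,-1],[0,0,0,0,-1],[0,0,0,0,-1],[0,0,0,0,-1],[0,0,-0.005,0,-1],[0,0,-0.015,0,-1],[0,0,-0.02,0,-1],[0,0,-0.03,0,-1],[0,0,-0.03,0,-1],[0,0,-0.03,0,-1],[0,0,-0.03,0,-1],[0,0,-0.03,0,-1],[0,0,0,0,-1],[0,0,0,0,-1],[0,0,0,0,-1]])

```text
time: 11.42
position: [0.6026, 0.2594, 0.2039]
orientation: [[0.901, 0.435, -0.001], [0.435, -0.901, -0.0], [-0.001, -0.0, -1.0]]
contact_force: [-0.7, -0.3, -1.0]
gripper_width: 0.0398
```

```bash
python3 w.py 8; python3 - <<'E'
from h import *
im,d=manip.grab_frame("scene");cv2.imwrite("pics/scene8.png",im[:,:,::-1])
W=np.load('pics/W8.npy')
print(manip.sense()['gripper_width'])
s=manip.sense();p=s['position']
for v in range(120,240,10): print(v,W[v,320])
E
```

```text
11.4167 [0.60260764 0.25943312 0.20386724] 25.773262031159362 0.02492533838449023 [-0.68382302 -0.25177017 -1.04686927]
0.0399512942924343
120 [0.66665206 0.29301685 0.0299432 ]
130 [0.65559166 0.28777076 0.00807316]
140 [0.64543737 0.28285905 0.01325325]
150 [0.63479821 0.2777395  0.01190933]
160 [0.62419123 0.27263111 0.01194875]
170 [0.61357742 0.26751818 0.01256087]
180 [0.64164152 0.28030207 0.20559271]
190 [0.64124149 0.28003447 0.22561771]
200 [0.63705909 0.27801707 0.2268578 ]
210 [0.63248299 0.27581546 0.22678754]
220 [0.62814781 0.27372629 0.22776216]
230 [0.62292505 0.27121909 0.22640574]
```

View pics/wrist8.png

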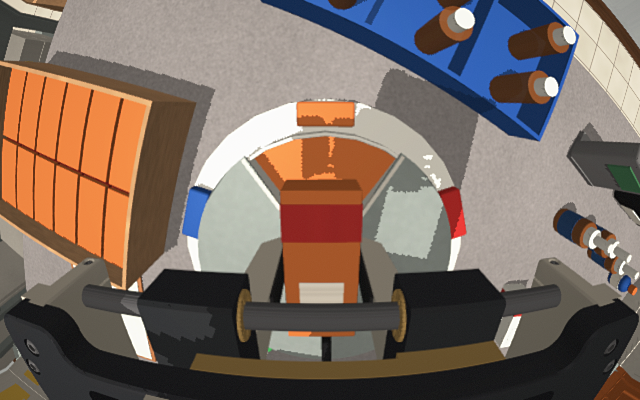

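View pics/scene8.png

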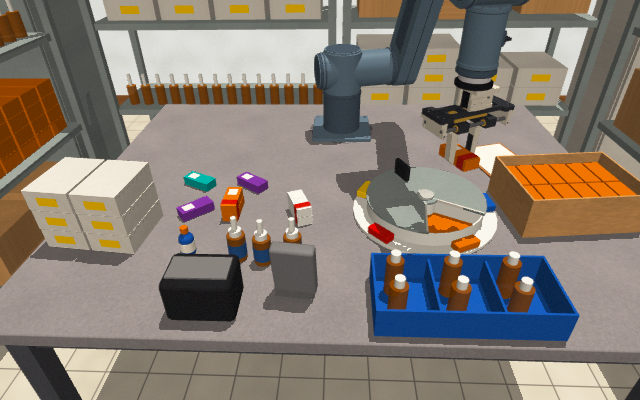

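The carton is held squarely, and the cover opening still sits over the orange bay. I'll turn to yaw 0 and carry it to a point short of the pile to measure the pile with the wrist camera.

Call:
apply_moves(steps=[[0,0,0,0.1,-1],[0,0,0,0.1,-1],[0,0,0,0.1,-1],[0,0,0,0.1,-1],[0,0,0,0.05,-1]])

```text
time: 11.93
position: [0.6023, 0.2593, 0.2024]
orientation: [[1.0, -0.005, -0.004], [-0.005, -1.0, -0.001], [-0.004, 0.001, -1.0]]
contact_force: [0.3, 0.0, -0.2]
gripper_width: 0.0396
```

Call:
apply_moves(steps=[[-0.005,0.015,0,0,-1],[-0.01,0.025,0,0,-1],[-0.01,0.03,0,0,-1],[-0.01,0.03,0,0,-1],[-0.01,0.03,0,0,-1],[-0.01,0.03,0,0,-1],[-0.01,0.03,0,0,-1],[-0.01,0.03,0,0,-1],[-0.01,0.03,0,0,-1],[-0.01,0.03,0,0,-1],[-0.01,0.03,0,0,-1],[-0.01,0.03,0,0,-1],[-0.01,0.03,0,0,-1],[-0.01,0.03,0,0,-1],[-0.01,0.03,0,0,-1],[-0.01,0.03,0,0,-1],[-0.01,0.03,0,0,-1],[-0.01,0.03,0,0,-1],[-0.008,0.021,0,0,-1],[0,0.01,0,0,-1]])

```text
time: 13.6
position: [0.4181, -0.2935, 0.203]
orientation: [[1.0, -0.003, -0.003], [-0.003, -1.0, 0.002], [-0.003, -0.002, -1.0]]
contact_force: [-0.1, 0.3, -1.0]
gripper_width: 0.0398
```

Call:
apply_moves(steps=[[0,0,0,0,-1],[0,0,0,0,-1],[0,0,0,0,-1],[0,0,0,0,-1]])

```text
time: 13.93
position: [0.4205, -0.2899, 0.2044]
orientation: [[1.0, 0.001, -0.0], [0.001, -1.0, 0.001], [-0.0, -0.001, -1.0]]
contact_force: [-0.7, -0.6, -0.6]
gripper_width: 0.0397
```

```bash
python3 w.py 9; python3 - <<'E'
from h import *
for n in ["pile_top_center","spray0","orange_box_center"]: look("wrist",[n])
W=np.load('pics/W9.npy')
b=(np.hypot(W[...,0]-.533,W[...,1]+.292)<.06)&(abs(W[...,2]-.052)<.004)
rc=cv2.minAreaRect((W[b][:,:2]*1000).astype(np.float32));print(b.sum(),np.median(W[b][:,2]),rc)
E
```

```text
13.9333 [ 0.42049937 -0.2898993   0.20439275] 0.08217647740354564 0.0058250043218664 [-0.71796892 -0.56912415 -0.63243206]
wrist pile_top_center [(0.96, [0.3958, -0.4207, 0.0187]), (0.59, [0.5301, -0.2937, 0.0414])]
wrist spray0 []
wrist orange_box_center [(0.89, [0.4215, -0.2884, 0.2105])]
3396 0.05214493048590363 ((532.044189453125, -291.1994323730469), (90.53449249267578, 40.6190299987793), 0.10661321133375168)
```

View pics/wrist9.png

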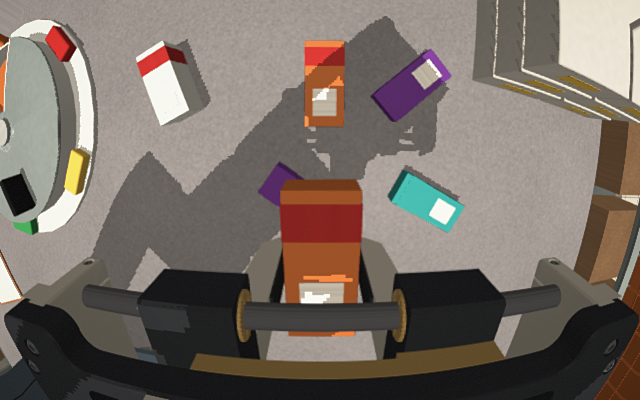

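The orange pile (325,83) is at (0.532,-0.291), top 52 mm, yaw 0.1°. The top-camera figure agrees to 2 mm. Next I'll measure the held carton's offset in the grip.

```bash
python3 - <<'E'
from h import *
W=np.load('pics/W9.npy');p=np.array([.4205,-.2899])
b=(abs(W[...,0]-.445)<.03)&(abs(W[...,1]+.29)<.03)&(abs(W[...,2]-.227)<.005)
b&=np.mgrid[:400,:640][0]<232
q=W[b];print(b.sum(),np.median(q[:,2]),'x',q[:,0].min(),q[:,0].max(),'slope z',np.polyfit(q[:,0],q[:,2],1)[0],np.polyfit(q[:,1],q[:,2],1)[0])
v=np.nonzero(b.any(1))[0]
L=[];
for r in v[3:]:
    c=np.nonzero(b[r])[0]; L.append((W[r,c[0]],W[r,c[-1]]))
L=np.array(L);mid=L.mean(1);pf=np.polyfit(mid[:,0],mid[:,1],1);print('yaw',np.degrees(np.arctan(pf[0])),'mid y at x=.46',np.polyval(pf,.46),'at TCP',np.polyval(pf,.4205),'w',np.median(L[:,0,1]-L[:,1,1]))
f=(abs(W[...,1]+.29)<.015)&(abs(W[...,2]-.212)<.007)&(abs(W[...,0]-.465)<.02)&(np.mgrid[:400,:640][0]<232);print('front face x',f.sum(),np.median(W[f][:,0]))
E
```

```text
3654 0.2274011317146507 x 0.4425455344050337 0.46449817646352376 slope z -0.06356538580326879 0.0020053662997676805
yaw 0.04551391663067735 mid y at x=.46 -0.2883744098944989 at TCP -0.2884057874252759 w 0.04008679484056532
front face x 334 0.4639584589988753
```

Held carton centre is (0.419,-0.2884) at yaw 0.05°. It has to move +0.113 in x and -0.003 in y, so I'll go above the pile, part-way down, and recheck.

Call:
apply_moves(steps=[[0.01,0.0008,0,0,-1],[0.02,0.001,0,0,-1],[0.025,0.001,0,0,-1],[0.025,0,0,0,-1],[0.02,0,0,0,-1],[0.013,0,0.01,0,-1],[0,0,0.025,0,-1],[0,0,0.03,0,-1],[0,0,0.025,0,-1],[0,0,0.02,0,-1],[0,0,0.012,0,-1],[0,0,0,0,-1],[0,0,0,0,-1],[0,0,0,0,-1],[0,0,0,0,-1]])

```text
time: 15.38
position: [0.5342, -0.2948, 0.0841]
orientation: [[1.0, -0.0, 0.002], [-0.0, -1.0, -0.002], [0.002, 0.002, -1.0]]
contact_force: [-0.9, -0.5, -0.4]
gripper_width: 0.0399
```

```bash
python3 w.py 10; python3 - <<'E'
from h import *
for n in ["scene","top"]:
    im,d=manip.grab_frame(n);cv2.imwrite(f"pics/{n}10.png",im[:,:,::-1]);np.save(f"pics/{n}10.npy",d)
im=cv2.imread("pics/scene10.png");a=cv2.resize(im[130:290,150:350],(750,600),interpolation=cv2.INTER_CUBIC);cv2.imwrite("pics/s10z.png",a)
W=np.load('pics/W10.npy')
v=np.mgrid[:400,:640][0]
for z in (.1,.045,.052):
    b=(abs(W[...,0]-.56)<.04)&(abs(W[...,1]+.29)<.04)&(abs(W[...,2]-z)<.006)&(v<240)
    if b.sum()>5:q=W[b];print(z,b.sum(),q.min(0),q.max(0),np.median(q,axis=0))
E
```

```text
15.3833 [ 0.53423196 -0.2948202   0.08411112] -0.005309383666488448 0.005678468956148584 [-0.90829581 -0.45013039 -0.4418372 ]
0.1 551 [ 0.55155467 -0.31375619  0.09401829] [ 0.57814163 -0.27328579  0.10599862] [ 0.57750472 -0.29334653  0.10295257]
0.045 213 [ 0.57082882 -0.31067557  0.03906524] [ 0.57682638 -0.27163682  0.05099449] [ 0.57639608 -0.29142108  0.0460785 ]
0.052 600 [ 0.57082882 -0.31067557  0.0460785 ] [ 0.57708437 -0.27167575  0.05367063] [ 0.57421789 -0.29082048  0.05181132]
```

View pics/wrist10.png

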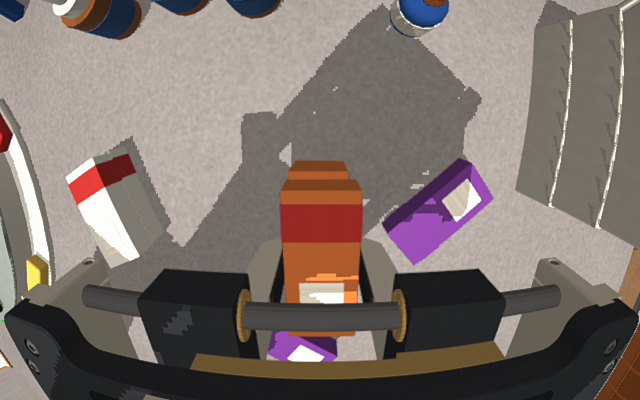

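View pics/s10z.png

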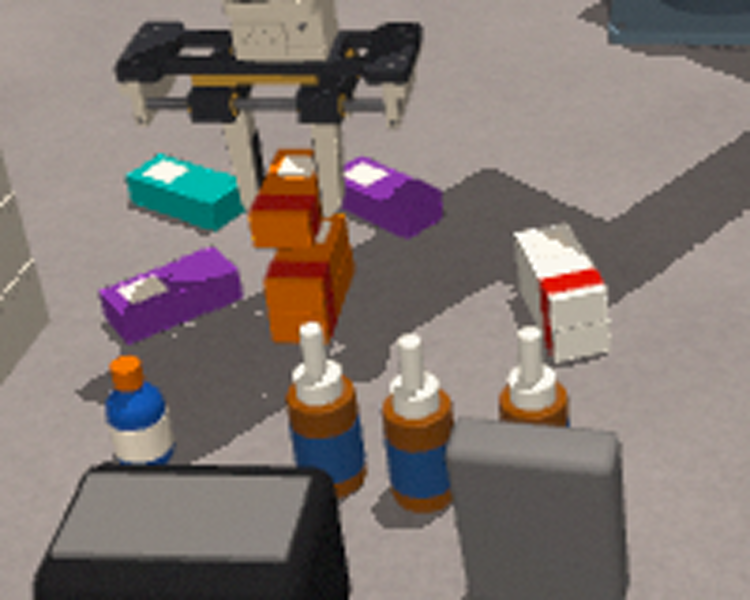

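The held carton's front face is at x=0.5775, mid y=-0.2933; the pile's is at x=0.5765, mid y=-0.2913. I'll correct by -1 mm in x and +2 mm in y, then lower to just above contact.

Call:
apply_moves(steps=[[-0.001,-0.002,0,0,-1],[0,0,0.008,0,-1],[0,0,0.008,0,-1],[0,0,0.005,0,-1],[0,0,0.003,0,-1],[0,0,0.002,0,-1],[0,0,0,0,-1],[0,0,0,0,-1],[0,0,0,0,-1]])

```text
time: 16.28
position: [0.5323, -0.2924, 0.0568]
orientation: [[1.0, -0.0, 0.0], [-0.0, -1.0, -0.0], [0.0, 0.0, -1.0]]
contact_force: [-0.4, -0.3, -0.6]
gripper_width: 0.0395
```

```bash
python3 w.py 11; python3 - <<'E'
from h import *
im,d=manip.grab_frame("scene");cv2.imwrite("pics/scene11.png",im[:,:,::-1])
im=cv2.imread("pics/scene11.png");a=cv2.resize(im[150:250,190:300],(660,600),interpolation=cv2.INTER_CUBIC);cv2.imwrite("pics/s11z.png",a)
W=np.load('pics/W11.npy')
v=np.mgrid[:400,:640][0]
b=(abs(W[...,0]-.56)<.04)&(abs(W[...,1]+.29)<.04)&(v<240)
for lo,hi in ((.03,.05),(.055,.075),(.076,.09)):
    q=W[b&(W[...,2]>lo)&(W[...,2]<hi)]
    if len(q)>5:print(lo,len(q),q.min(0),q.max(0),np.median(q,axis=0))
E
```

```text
16.2833 [ 0.53231886 -0.29241918  0.05682088] -0.014517915011905698 0.004972238229068294 [-0.37762427 -0.27839346 -0.64069403]
0.03 397 [ 0.57519772 -0.31078502  0.03078292] [ 0.57694313 -0.27168786  0.04993398] [ 0.5763915  -0.29154478  0.03935317]
0.055 633 [ 0.54113334 -0.31917627  0.05569591] [ 0.57634635 -0.26284391  0.07499223] [ 0.57573885 -0.2909646   0.06593505]
0.076 4252 [ 0.5499668  -0.31144758  0.07602537] [ 0.5762541  -0.2702688   0.08217562] [ 0.56393391 -0.29095412  0.07987477]
```

View pics/s11z.png

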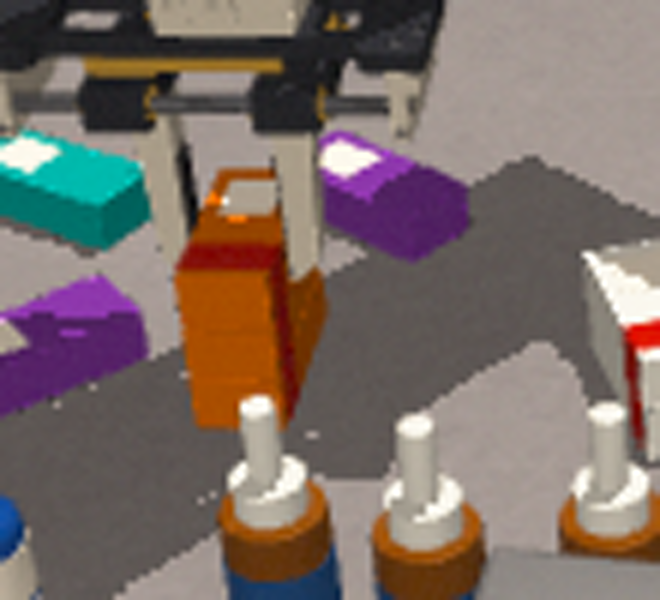

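Aligned to within 1 mm, with 1–2 mm still to go. I'll lower gently until it touches.

Call:
apply_moves(steps=[[0,0,0.0008,0,-1],[0,0,0.0007,0,-1],[0,0,0,0,-1],[0,0,0,0,-1],[0,0,0,0,-1]])

```text
time: 16.8
position: [0.5322, -0.2922, 0.0552]
orientation: [[1.0, -0.0, 0.0], [-0.0, -1.0, -0.0], [0.0, 0.0, -1.0]]
contact_force: [0.6, 0.3, 0.3]
gripper_width: 0.0399
```

Call:
apply_moves(steps=[[0,0,0.0005,0,-1],[0,0,0.0003,0,-1],[0,0,0,0,-1],[0,0,0,0,-1]])

```text
time: 17.13
position: [0.5322, -0.2923, 0.0551]
orientation: [[1.0, -0.0, 0.0], [-0.0, -1.0, -0.0], [0.0, 0.0, -1.0]]
contact_force: [-2.9, 0.6, 5.0]
gripper_width: 0.0398
```

```bash
python3 w.py 12; python3 - <<'E'
from h import *
W=np.load('pics/W12.npy')
v=np.mgrid[:400,:640][0]
b=(abs(W[...,0]-.56)<.04)&(abs(W[...,1]+.29)<.025)&(v<240)
for lo,hi in ((.03,.05),(.055,.073),(.074,.09)):
    q=W[b&(W[...,2]>lo)&(W[...,2]<hi)]
    if len(q)>5:print(lo,len(q),np.median(q,axis=0))
E
```

```text
17.1333 [ 0.53216594 -0.29225232  0.05506818] -0.011859603063744248 0.002329674959849129 [-2.94872389  0.56630438  5.02865168]
0.03 430 [ 0.57643554 -0.2913986   0.03920612]
0.055 591 [ 0.57559351 -0.290817    0.06439337]
0.074 4255 [ 0.56383749 -0.29080764  0.07812806]
```

Contact is felt (5 N up) and the top is at 78 mm, as it should be. Releasing and rising straight up.

Call:
apply_moves(steps=[[0,0,-0.0004,0,-0.1],[0,0,0,0,0.0],[0,0,0,0,0.2],[0,0,0,0,0.3],[0,0,0,0,0.3],[0,0,0,0,0.3],[0,0,-0.01,0,0.3],[0,0,-0.02,0,0.3],[0,0,-0.03,0,0.3],[0,0,-0.03,0,0.3],[0,0,-0.03,0,0.3],[-0.03,0,-0.03,0,0.3],[-0.04,0,0,0,0.3],[-0.04,0,0,0,0.3],[0,0,0,0,0.3],[0,0,0,0,0.3],[0,0,0,0,0.3],[0,0,0,0,0.3]])

```text
time: 18.68
position: [0.4238, -0.2927, 0.2048]
orientation: [[1.0, 0.0, 0.001], [0.0, -1.0, -0.001], [0.001, 0.001, -1.0]]
contact_force: [-0.0, -0.1, -0.8]
gripper_width: 0.0602
```

```bash
python3 w.py 13; python3 - <<'E'
from pc import *
W=np.load('pics/W13.npy')
b=(np.hypot(W[...,0]-.533,W[...,1]+.292)<.07)&(abs(W[...,2]-.078)<.004)
rc=cv2.minAreaRect((W[b][:,:2]*1000).astype(np.float32));q=W[b];print(b.sum(),np.median(q[:,2]),rc,np.polyfit(q[:,0],q[:,2],1)[0],np.polyfit(q[:,1],q[:,2],1)[0])
for n in ["top","scene"]:
    im,d=manip.grab_frame(n);cv2.imwrite(f"pics/{n}13.png",im[:,:,::-1]);np.save(f"pics/{n}13.npy",d)
look("scene",["cover_opening","orange_bay","pile_top_center","pile_low_center","orange_box_center"])
look("top",["cover_opening","orange_bay"])
for cam in ["top","scene"]:
    c=manip.camera_info(cam);W=cloud(cam,np.load(f"pics/{cam}13.npy"),c)
    C=np.array([.524,.2145]);X=W[...,:2]-C;R=np.hypot(X[...,0],X[...,1]);A=np.degrees(np.arctan2(X[...,1],X[...,0]))
    g=(R>.07)&(R<.135)&(W[...,2]>.047)&(W[...,2]<.06)&(abs(A-25)<70);a=np.sort(A[g]);i=np.argmax(np.diff(a));print(cam,'opening',a[i],a[i+1])
E
```

```text
18.6833 [ 0.42379682 -0.29266223  0.20480265] 0.006704573468934125 0.015795813422516757 [-0.00802754 -0.09390811 -0.77985877]
3987 0.0781272148529058 ((530.9189453125, -290.83380126953125), (88.98262023925781, 40.39168930053711), 0.0881977453827858) 0.0018099785581676736 0.001451726142736363
scene cover_opening [(0.71, [0.6011, 0.2607, 0.0529])]
scene orange_bay [(0.73, [0.6001, 0.2578, 0.0102])]
scene pile_top_center [(0.73, [0.3938, -0.4159, 0.0164]), (0.45, [0.5296, -0.2908, 0.0398])]
scene pile_low_center [(0.83, [0.534, -0.3964, 0.0122]), (0.74, [0.3946, -0.2639, 0.0132]), (0.7, [0.5291, -0.2944, 0.0115])]
scene orange_box_center [(0.97, [0.5285, -0.2924, 0.0656]), (0.42, [0.4192, 0.1673, 0.0732])]
top cover_opening [(0.64, [0.6071, 0.2561, 0.0516]), (0.37, [0.7159, -0.2386, -0.0015])]
top orange_bay [(0.6, [0.6009, 0.2556, 0.0125])]
top opening -4.574913123957468 60.03743424961638
scene opening -4.105378565450298 58.56490308830421
```

View pics/wrist13.png

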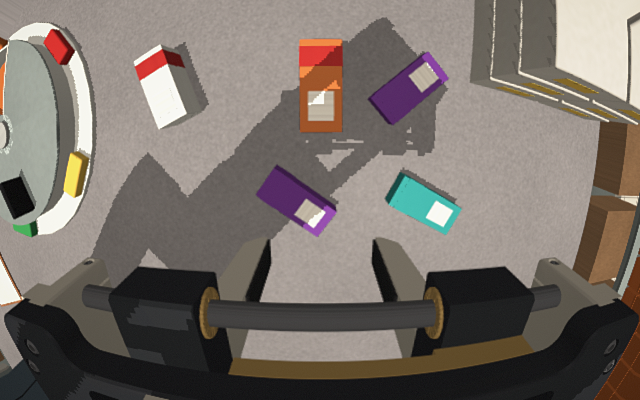

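View pics/scene13.png

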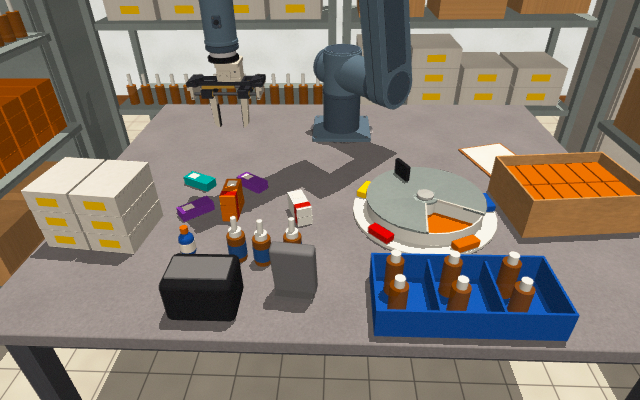

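View pics/top13.png

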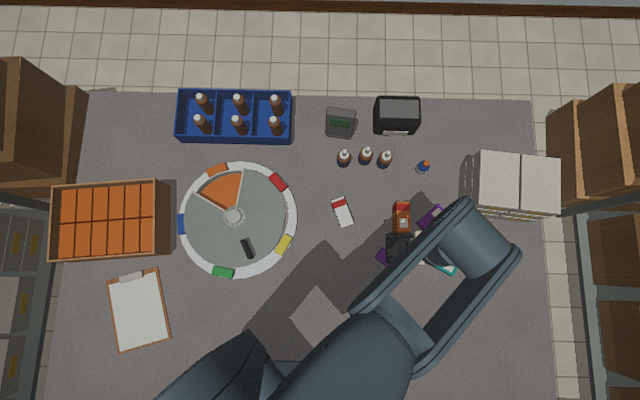

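The carton stands flat and square on the pile. Its centre is within about 1 mm of the pile's, at yaw 0.1°. The cover opening is at about 27°, over the orange bay, and the gripper is clear. Handing in.

```bash
python3 -c "
from plant import manip
print(manip.finish_job())"
```

```text
the job is handed in; nothing more can be done
None
```

I turned the cover by its fin until the opening was over the orange compartment, then lifted the orange carton out through it. I set it on the orange pile, let go after feeling contact (5 N), backed off and handed the job in; the simulator reported no verdict.

**Last checks**
- **Carton:** its top is flat at 78 mm. Its centre is about 1 mm from where the pile measured before placing, and its yaw is 0.1°.
- **Cover:** the opening sits at about 27° against the orange tab at 25.8°, roughly 2 mm off at 90 mm from the axis. In the final top view, the network put the two middles 6 mm apart, still inside the 12 mm limit.
- **Other objects:** the final pictures show the bottles, the white pile and the look-alikes where they were. The blue, green and yellow cartons are under the cover and could not be seen.

**Disagreements**
- **Carousel centre:** the cameras disagreed by 3–6 mm on it, so I relied on the wrist camera.
- **Wrist picture:** one early shot was taken while the arm was still settling, so I retook it at rest.
- **Network fixes:** `place_of` confused the turquoise and purple cartons with the pile. I rejected those by colour and height.

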